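# Stow the film-core carton under the hood and slide the cover shut

### The arm

A 6-joint arm with a two-finger parallel gripper is mounted at the origin on the work surface; the furniture and walls round the work are solid. World frame = base frame: x ahead of the robot, y to its left, z up, the work surface at z = 0. Lengths are in m, angles in rad, forces in N, time in s.
With the tool pointing down it reaches from about 0.375 to 0.975 m from the base axis. Payload 3.8 kg.
Tool frame: the origin (TCP) lies between the finger pads, 19 mm behind the fingertips; this is the grasp point; z points along the fingers, y is the line along which they close (so a half turn about z gives the same grasp; the last joint's range is limited). The gripper opens to 85 mm and grips with 20 to 120 N. Pads are 22 mm wide; open, the fingers measure 114 mm over their backs; the gripper's body (76 mm by 85 mm) begins 54 mm behind the grasp point. The pads swing forward as they close: fully open they stand 13 mm farther back than shut.
Start: joints at [1.289, 0.264, 1.604, -0, 1.274, -0.037], TCP at [0.164, 0.655, 0.25] pointing down, gripper open.
Joint ranges: [-2.63, 2.63], [-0.94, 2.18], [0.31, 2.57], [-1.31, 4.45], [0, 2.66], [-2.55, 2.55]. Speed limits (rad/s): [2.57, 2.57, 3.14, 3.14, 3.14, 3.14].

### API

Orientations are given as a rotation vector (axis times angle).
In Python, from workcell import bot gives the robot as it stands.
- The arm moves only by the tool drive_tool, never from a script. Its arguments are lists of equal length, an entry for each row: "claw": the finger opening in mm, from 0 to 85.4; "slide": the shift along the world's x, y, z each as a share of 0.5 m, from -1 to 1, a list of three; "yaw": the turn about the world's z as a share of 180 degrees, from -1 to 1. A call has 1 to 8 rows; each row is the pose to reach, as a shift and turn from the pose commanded when the call began, turning the shorter way round; what a row does not reach only later rows make up. A row lasts 1/12 s, in which the tool goes at most 41.7 mm and 7.16 degrees, less where a joint would pass 70% of its speed; a pose out of reach is approached as far as the arm can. A call with a number of a shift or a turn outside -1 to 1 is refused whole. A call with a gripper value outside its range is refused whole. The fingers move at their own pace and stop on an object; "newtons" is the grip in N (left out, the last holds). Time passes only in rows, so rows that repeat a pose let the fingers close. It gives the time, the measured TCP pose, the force, the opening and the grip force at its end, in the units of the state.
- bot.read_state(): the state, without advancing time (a new reading comes with each control period).
- bot.read_camera(name): name is "side" or "top" or "wrist"; returns a dict with "color" (420x560x3 uint8, red, green, blue), "depth" (420x560 float32, m along the optical axis (not along the pixel's ray), 0 where there is no reading), "mtx" (3x3 intrinsics, pixels), "eye" and "rotation" of the camera in the world. Camera axes: x right, y up, looking along -z (the intrinsics and any distortion apply to the point x, -y, -z); pixel columns grow to the right and rows downward; lengths in m; the calibration is good to about 2 mm. A picture is of the moment at which its call begins.
- bot.finish_job(): hands the job in; it is judged then, once.
The state is a dict: "time": time; "q": joint angles; "joint_vel": joint speeds; "joint_torque": joint torques, N m; "tool_pos": TCP position; "tcp_rot": TCP orientation; "wrist_force": force on the tool from outside, world axes, zero at the start; "torque": the same for the moment, N m; "width": opening from 0.0 (shut) to 1.0 (fully open); "grip_force": force on a finger pad.
Only numpy, scipy, OpenCV 4.12 (cv2) and the standard library are available. Lean on these libraries where they do the work, as an engineer would, in place of code of your own. Each camera call takes 0.05 s, during which the arm holds its last target. There are 200 camera calls.

### The job

Put the small cardboard carton of film cores upright in the open well of the steel caddy, lengthwise, and push it along the lane under the low fixed hood until it is fully home against the back stop. Then slide the flat cover fully shut over the well. Leave the ink pad and the date stamp where they are.

Things in the scene. Friction and masses are not known exactly. Their poses are not given: they have to be found in the camera images.
- carton: Small brown cardboard carton, 66 (its x) x 48 (its y) x 50 mm high, about 0.11 kg, loose on the table, upright. Origin: centre of the underside; z up. Either end may go first into the lane.
- caddy: Fixed stainless sheet-steel caddy: open loading well in front, low fixed hood behind it, solid deck 36 mm high at the left (y 61 to 215, x -131 to 0 mm) where the open cover is parked. Origin on the table, on the lane's axis, in the plane of the hood's front edge; x points into the hood (away from the robot), y to the left, z up.
- well_floor (a point): Middle of the well's floor (caddy x -64.5, y 0, z 4 mm); axes as the caddy's. The well is open at the top; inside x -128 to 0, y -59 to 59 mm in the caddy's frame; walls 3 mm thick, rim at z 36 (z 41 with the guide on the front wall).
- bay_home (a point): Where the carton's origin lies when fully home, long side along the lane (caddy x 47, y 0, z 4 mm). The lane under the hood is 59 mm wide, back stop at x 80; there the carton's near face is 14 mm inside the hood's edge, with 8 mm of air above it: a tool pointing straight down cannot push it all the way.
- hood_edge (a point): Middle of the roof's front lower edge (caddy x 0, y 0, z 62 mm). The hood covers x 0 to 83, y -62 to 62 mm; its roof's underside is at z 62 and its top at z 66. The lane's mouth below is flared, from about 95 mm wide at x 0 to 59 mm at x 23.
- cover_grip (a point): Middle of the cover's black bar handle, on the bar's axis, 64 mm above the table; the bar is 12 mm thick, 66 mm long along the caddy's x, with 17 mm free below it. Moves with the cover: an aluminium plate 122 x 121 x 4 mm, top at z 40.5, with an upright lip to z 64.5 along its rear edge. A carton that sticks out of the hood blocks it.
- cover (a joint): Slide of the cover along the caddy's y, in m: 0 = fully shut over the well, grows to the left, 0.15 = fully open on the deck; the well is wholly clear from 0.12. Needs about 2 N, stays where it is left.
- inkpad: Closed blue and black ink pad tin lying flat, 56 x 86 x 16 mm; origin centre of the underside. Bystander.
- stamp: Black and grey date stamp standing upright, 30 x 42 x 88 mm; origin centre of the underside. Bystander.
Things that resemble listed ones, but are neither listed nor needed, are in the scene too. What is meant by the carton is not green, and is the smaller of those in its own colour.

How it is judged:
On the way, in this order (a step that is already met when the one before it is completed fails the run):
1. the carton is upright in the lane, fully home under the hood, cover still open (x of carton in the frame of caddy between 0.041 and 0.056 m and y of carton in the frame of caddy between -0.02 and 0.02 m and z of carton in the frame of caddy below 0.01 m and angle between carton's own z axis and vertical below 0.12 rad and value of joint cover above 0.06 m), for 0.2 s.
2. the cover is fully shut (value of joint cover below 0.005 m), for 0.2 s.
At the end, for the whole second after the job is handed in: The carton stands upright (within 7 degrees) on the lane's floor under the hood, within 6 mm of the back stop, at rest; the cover is within 5 mm of fully shut; the bystanders are within 30 mm of where they stood and not tipped over (x of carton in the frame of caddy between 0.041 and 0.056 m and y of carton in the frame of caddy between -0.02 and 0.02 m and z of carton in the frame of caddy below 0.01 m and angle between carton's own z axis and vertical below 0.12 rad and value of joint cover below 0.005 m and linear speed of carton below 0.02 m/s); the robot touches nothing.
It fails at once if the ink pad is displaced by more than 30 mm or tipped over (distance of inkpad from where it was at the start of the episode above 0.03 m or angle between inkpad's own z axis and vertical above 0.5 rad).
It fails at once if the date stamp is displaced by more than 30 mm or tipped over (distance of stamp from where it was at the start of the episode above 0.03 m or angle between stamp's own z axis and vertical above 0.5 rad).
It also fails if it takes over 72 s, if anything falls off the work surface, if the arm or the gripper's body presses on something with over 40 N, if the wrist force passes 120 N, or if a joint passes its speed limit or range.

## Working session

There is one attempt and no reset: what is moved stays moved. The work goes in short steps, Python scripts to look and compute and a tool call to move; the robot and the scene stay as the last step left them, time stands still between calls to the robot, and variables do not carry over. Pictures are saved under pics/ and viewed, at most 10 in all, crops included, and the job is handed in when it is done.

Besides the shell and the picture viewer there is one more tool, called after "Request:" as name([rows], argument=value, ...), one row to a line, values as JSON. drive_tool: Moves the arm, as the interface text tells. Shift numbers are shares of 0.5 m and turn numbers shares of 180 degrees, none past 1 either way. Its arguments: {"type":"object","properties":{"claw":{"type":"array","items":{"type":"number"}},"slide":{"type":"array","items":{"type":"array","items":{"type":"number"}}},"yaw":{"type":"array","items":{"type":"number"}},"newtons":{"type":"number"}},"required":["claw","slide","yaw"]}

```bash
mkdir -p pics; cat > h.py <<'E'
import numpy as np, cv2
from workcell import bot
def world(c):
    d=c["depth"]; h,w=d.shape; K=np.array(c["mtx"])
    u,v=np.meshgrid(np.arange(w),np.arange(h))
    p=np.stack([(u-K[0,2])/K[0,0]*d,-(v-K[1,2])/K[1,1]*d,-d],-1)
    W=p@np.array(c["rotation"]).T+np.array(c["eye"]); W[d==0]=np.nan
    return W
def snap(n,f):
    c=bot.read_camera(n); cv2.imwrite(f"pics/{f}.png",c["color"][...,::-1]); np.save(f"{f}.npy",world(c)); return c
E
python3 - <<'E'
from h import *
for n in("top","side"):
    c=snap(n,n+"0"); print(n,c["eye"],np.array(c["rotation"]).round(2).tolist(),np.array(c["mtx"]).tolist(), [k for k in c])
print(bot.read_state())
E
```

```text
Traceback (most recent call last):
  File "h.py", line 10, in snap
    c=bot.read_camera(n); cv2.imwrite(f"pics/{f}.png",c["color"][...,::-1]); np.save(f"{f}.npy",world(c)); return c
                                                                                                ~~~~~^^^
  File "h.py", line 7, in world
    W=p@np.array(c["rotation"]).T+np.array(c["eye"]); W[d==0]=np.nan
      ~~~~~~~~~~~~~~~~~~~~~~~~~~~^~~~~~~~~~~~~~~~~~~
ValueError: operands could not be broadcast together with shapes (420,560) (3,)
```

View pics/top0.png

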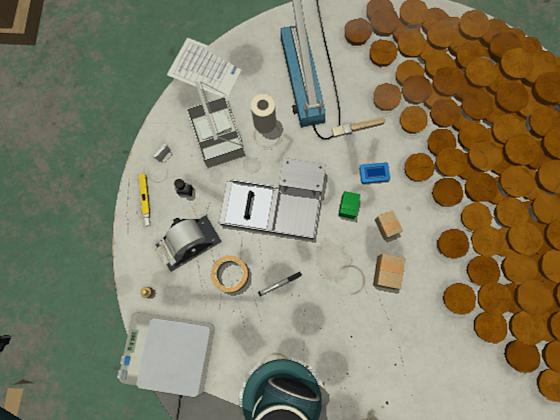

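The top view shows the caddy at about (272,205), with the cover on its left. The smaller brown carton is at (389,225), a larger brown box at (390,272), a green box at (349,205), the ink pad at (374,173) and the stamp at (183,187).

```bash
sed -i 's/np.array(c\["rotation"\]).T/R.T/; s/    W=p@/    R=np.array(c["rotation"],float); R=cv2.Rodrigues(R)[0] if R.size==3 else R\n    W=p@/' h.py
python3 - <<'E'
from h import *
for n in("top","side"):
    c=snap(n,n+"0"); print(n,c["eye"],c["rotation"],np.array(c["mtx"]).tolist(), [(k,c[k]) for k in c if k not in("color","depth","mtx")])
W=np.load("top0.npy")
for u,v in [(389,225),(390,272),(349,205),(374,173),(183,187),(272,220),(300,215),(300,180),(250,205),(228,205),(330,300)]: print(u,v,W[v,u].round(4))
print(bot.read_state())
E
```

```text
top [0.26212342 0.00740235 1.18974857] [ 0.16469281 -0.16239038 -1.52067591] [[411.2407515952712, 0.0, 284.9978364594338], [0.0, 411.2407515952712, 213.22193654688], [0.0, 0.0, 1.0]] [('eye', array([0.26212342, 0.00740235, 1.18974857])), ('rotation', array([ 0.16469281, -0.16239038, -1.52067591]))]
side [0.54166596 0.95696033 0.76124149] [-2.71520036e-04  1.41706023e+00  2.74920918e+00] [[407.81557790247786, 0.0, 282.01916800855366], [0.0, 407.81557790247786, 212.42659060321736], [0.0, 0.0, 1.0]] [('eye', array([0.54166596, 0.95696033, 0.76124149])), ('rotation', array([-2.71520036e-04,  1.41706023e+00,  2.74920918e+00]))]
389 225 [ 0.483  -0.2792  0.0527]
390 272 [ 0.3507 -0.2773  0.0666]
349 205 [ 0.5364 -0.1665  0.0501]
374 173 [ 0.6461 -0.2453  0.0153]
183 187 [0.5651 0.3071 0.0619]
272 220 [0.4861 0.0508 0.0354]
300 215 [ 0.5102 -0.0296  0.0066]
300 180 [ 0.5989 -0.024   0.0676]
250 205 [0.5262 0.1159 0.04  ]
228 205 [0.5229 0.1786 0.0421]
330 300 [ 0.2697 -0.1238 -0.0026]
{'time': 0.15, 'q': array([ 1.28909648e+00,  2.64560237e-01,  1.60511242e+00, -8.82619086e-06,
        1.27373337e+00, -3.69065181e-02]), 'joint_vel': array([-0.00155431, -0.00042951, -0.00356671,  0.00114456,  0.0007221 ,
        0.00023649]), 'joint_torque': array([ 4.49583076e-04, -5.15913677e+01, -3.67954051e+01,  1.04501698e-04,
        8.14913947e-03,  1.20117539e-05]), 'tool_pos': array([0.16344046, 0.65432672, 0.24893326]), 'tcp_rot': array([-3.83522804e-01, -3.11781201e+00,  2.81423786e-03]), 'wrist_force': array([ 0.13273986,  0.19076317, -0.57675809]), 'torque': array([-0.0503134 , -0.00441752, -0.02654073]), 'grip_force': 0.0, 'width': 1.0022339028686957}
```

View pics/side0.png

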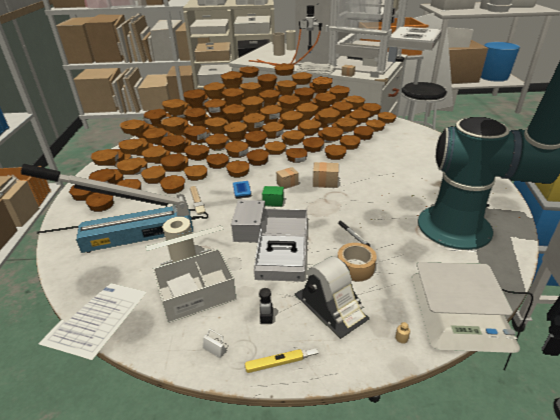

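```bash
cat >> h.py <<'E'
def rect(W,x0,x1,y0,y1,z0,z1,q=.0):
    m=(W[...,0]>x0)&(W[...,0]<x1)&(W[...,1]>y0)&(W[...,1]<y1)&(W[...,2]>z0)&(W[...,2]<z1)
    m=cv2.morphologyEx(m.astype(np.uint8),cv2.MORPH_OPEN,np.ones((2,2)))
    n,l,s,_=cv2.connectedComponentsWithStats(m); k=1+s[1:,4].argmax(); P=W[l==k]
    r=cv2.minAreaRect((P[:,:2]*1000).astype(np.float32)); return r,len(P),np.median(P[:,2]).round(4),cv2.boxPoints(r).round(1).tolist()
E
python3 - <<'E'
from h import *
for f in("top0","side0"):
    W=np.load(f+".npy"); print(f)
    for nm,a in dict(hood=(.52,.72,-.15,.1,.06,.075),carton=(.42,.55,-.35,-.2,.044,.06),handle=(.45,.62,.06,.2,.052,.08),cover=(.4,.68,.02,.25,.035,.047),green=(.48,.6,-.22,-.12,.044,.06),floor=(.4,.6,-.12,.08,-.001,.012),stamp=(.5,.65,.25,.36,.03,.1)).items():
        try: print(nm,rect(W,*a))
        except Exception as e: print(nm,e)
E
```

```text
top0
hood (((626.3427124023438, -33.433868408203125), (127.96114349365234, 103.8186264038086), 83.96469116210938), 1202, np.float64(nan), [[568.0, -91.5999984741211], [671.2000122070312, -102.5], [684.7000122070312, 24.700000762939453], [581.4000244140625, 35.599998474121094]])
carton (((489.22747802734375, -290.76904296875), (63.107139587402344, 65.08970642089844), 24.50188636779785), 402, np.float64(nan), [[447.0, -274.20001220703125], [474.0, -333.5], [531.4000244140625, -307.29998779296875], [504.3999938964844, -248.10000610351562]])
handle (((524.8444213867188, 118.17241668701172), (8.378437042236328, 80.61832427978516), 83.04193878173828), 115, np.float64(0.0673), [[484.29998779296875, 118.9000015258789], [564.2999877929688, 109.0999984741211], [565.4000244140625, 117.4000015258789], [485.29998779296875, 127.19999694824219]])
cover (((524.3741455078125, 118.50323486328125), (149.3369903564453, 130.09384155273438), 83.13863372802734), 1891, np.float64(nan), [[450.8999938964844, 52.099998474121094], [580.0, 36.599998474121094], [597.9000244140625, 184.89999389648438], [468.700012
[... 2021 characters left out ...]
.20001220703125, -252.89999389648438], [549.2999877929688, -265.1000061035156], [572.2999877929688, -149.6999969482422], [511.29998779296875, -137.5]])
floor (((513.202880859375, -14.977432250976562), (137.78790283203125, 134.07223510742188), 85.98668670654297), 779, np.float64(nan), [[441.5, -79.0], [575.2999877929688, -88.4000015258789], [584.9000244140625, 49.099998474121094], [451.20001220703125, 58.400001525878906]])
stamp (((565.338134765625, 282.2015380859375), (103.64376831054688, 25.003368377685547), 88.73119354248047), 289, np.float64(0.0604), [[551.7000122070312, 230.6999969482422], [576.7000122070312, 230.10000610351562], [579.0, 333.70001220703125], [554.0, 334.29998779296875]])
```

Request:
drive_tool([
  [0.5, -0.4, 0.2],
  [0.5, -0.4, 0.2],
  [0.5, -0.4, 0.2],
  [0.5, -0.4, 0.2],
  [0.5, -0.4, 0.2],
  [0.5, -0.4, 0.2],
  [0.5, -0.4, 0.2],
  [0.5, -0.4, 0.2],
], claw=[85, 85, 85, 85, 85, 85, 85, 85], yaw=[0.04, 0.04, 0.04, 0.04, 0.04, 0.04, 0.04, 0.04])

```text
time: 0.82
tool_pos: [0.4131, 0.4545, 0.3497]
tcp_rot: [-0.187, -3.136, 0.001]
wrist_force: [-0.3, 1.0, 0.4]
width: 0.998
grip_force: 0.0
```

Request:
drive_tool([
  [0.0, -0.7, 0.1],
  [0.0, -0.7, 0.1],
  [0.0, -0.7, 0.1],
  [0.0, -0.7, 0.1],
  [0.0, -0.7, 0.1],
  [0.0, -0.7, 0.1],
  [0.0, -0.7, 0.1],
  [0.0, -0.7, 0.1],
], claw=[85, 85, 85, 85, 85, 85, 85, 85], yaw=[0, 0, 0, 0, 0, 0, 0, 0])

```text
time: 1.48
tool_pos: [0.4113, 0.1243, 0.3966]
tcp_rot: [0.186, 3.136, -0.0]
wrist_force: [1.5, -0.7, -0.5]
width: 0.997
grip_force: 0.0
```

Request:
drive_tool([
  [0.0, -0.54, 0.0],
  [0.0, -0.54, 0.0],
  [0.0, -0.54, 0.0],
  [0.0, -0.54, 0.0],
  [0.0, -0.54, 0.0],
  [0.0, -0.54, 0.0],
  [0.0, -0.54, 0.0],
], claw=[85, 85, 85, 85, 85, 85, 85], yaw=[0, 0, 0, 0, 0, 0, 0])

```text
time: 2.07
tool_pos: [0.4112, -0.1478, 0.3962]
tcp_rot: [-0.192, -3.135, 0.003]
wrist_force: [0.0, 0.5, -0.9]
width: 0.995
grip_force: 0.0
```

```bash
python3 - <<'E'
from h import *
c=snap("wrist","w0"); print(c["eye"],c["rotation"],np.array(c["mtx"]).tolist(),bot.read_state()["tool_pos"])
cv2.imwrite("pics/w0b.png",cv2.resize(c["color"][...,::-1],(800,600),interpolation=cv2.INTER_CUBIC))
E
```

```text
[ 0.33854177 -0.13823688  0.52050251] [-0.23847079 -0.20639086  1.43760341] [[346.7619715418772, 0.0, 280.03897851655773], [0.0, 346.7619715418772, 210.85648227590107], [0.0, 0.0, 1.0]] [ 0.41135065 -0.14936522  0.39593155]
```

View pics/w0b.png

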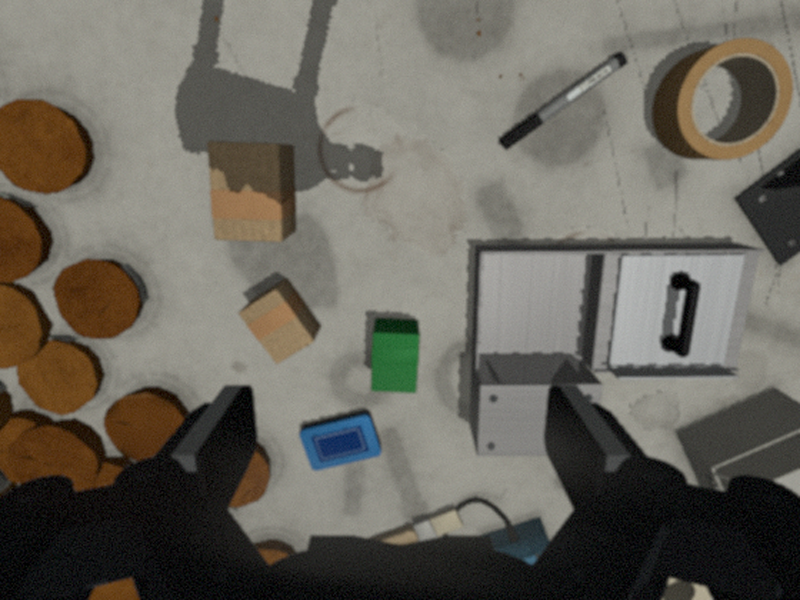

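The wrist view (800x600) shows the carton top at about (278,320), turned roughly 35°. The green box is at (396,355), the caddy well at (535,310), the hood at (530,410) and the handle at (680,313).

```bash
cat >> h.py <<'E'
def ray(c,pts,z,s=0.7):
    K=np.array(c["mtx"]);R=cv2.Rodrigues(np.array(c["rotation"]))[0];e=np.array(c["eye"])
    p=np.atleast_2d(np.array(pts,float))*s
    d=np.c_[(p[:,0]-K[0,2])/K[0,0],-(p[:,1]-K[1,2])/K[1,1],-np.ones(len(p))]@R.T
    return e+d*((z-e[2])/d[:,2])[:,None]
E
python3 - <<'E'
from h import *
c=bot.read_camera("wrist"); W=world(c); hsv=cv2.cvtColor(c["color"],cv2.COLOR_RGB2HSV)
print("table z",np.nanmedian(W[210:260,230:255,2]),np.nanmedian(W[100:140,290:330,2]))
for nm,(x0,x1,y0,y1),z in (("carton",(.42,.56,-.36,-.2),(.042,.06)),("green",(.46,.62,-.22,-.11),(.04,.06)),("hood",(.55,.7,-.12,.07),(.058,.075)),("handle",(.45,.6,.07,.17),(.055,.08))):
    m=(W[...,0]>x0)&(W[...,0]<x1)&(W[...,1]>y0)&(W[...,1]<y1)&(W[...,2]>z[0])&(W[...,2]<z[1])
    n,l,s,_=cv2.connectedComponentsWithStats(m.astype(np.uint8)); k=1+s[1:,4].argmax()
    v,u=np.nonzero(l==k); zt=np.median(W[l==k][:,2]); P=ray(c,np.c_[u,v],zt,1)
    r=cv2.minAreaRect((P[:,:2]*1000).astype(np.float32)); print(nm,len(u),zt.round(4),np.round(r[0],1),np.round(r[1],1),round(r[2],1),cv2.boxPoints(r).round(0).tolist())
print("carton px",ray(c,[(240,318),(285,280),(318,322),(275,362)],.05).round(4).tolist())
print("well outer/hood",ray(c,[(476,383),(594,383),(476,453),(594,455)],.066).round(4).tolist())
# big crop for viewing
im=c["color"][165:330,150:540,::-1]; cv2.imwrite("pics/w1.png",cv2.resize(im,(780,330),interpolation=cv2.INTER_CUBIC))
E
```

```text
table z 9.631169911084037e-05 0.0006218189132636276
carton 1527 0.0503 [ 486.8 -282.3] [66.4 51.2] 25.4 [[446.0, -273.0], [468.0, -320.0], [528.0, -291.0], [506.0, -245.0]]
green 1416 0.0501 [ 539.4 -169.7] [48.2 69. ] 80.3 [[501.0, -188.0], [569.0, -199.0], [578.0, -152.0], [510.0, -140.0]]
hood 2611 0.0658 [613.7 -30.8] [125.   86.6] 83.8 [[564.0, -88.0], [650.0, -98.0], [663.0, 27.0], [577.0, 36.0]]
handle 570 0.0681 [521.5 114.5] [17.1 79.4] 83.6 [[481.0, 110.0], [560.0, 102.0], [562.0, 119.0], [483.0, 127.0]]
carton px [[0.4746, -0.3203, 0.05], [0.4416, -0.268, 0.05], [0.4884, -0.2434, 0.05], [0.5258, -0.2947, 0.05]]
well outer/hood [[0.5666, -0.0932, 0.066], [0.581, 0.0243, 0.066], [0.6471, -0.0997, 0.066], [0.6645, 0.0231, 0.066]]
```

View pics/w1.png

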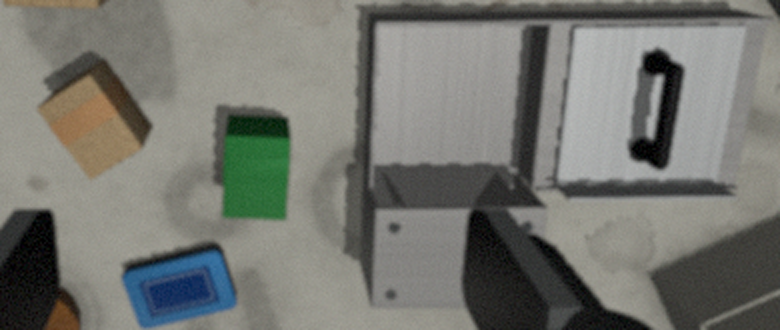

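The crop shows the carton, the green box, the caddy and the handle clearly. Measured sizes match the spec: the hood came out at 125x87 (124x83 given) and the carton at 66x51 (66x48). Next is the approach to the carton.

Request:
drive_tool([
  [0.151, -0.266, -0.5],
  [0.151, -0.266, -0.5],
  [0.151, -0.266, -0.5],
  [0.151, -0.266, -0.5],
  [0.151, -0.266, -0.5],
  [0.151, -0.266, -0.5],
  [0.151, -0.266, -0.5],
  [0.151, -0.266, -0.5],
], claw=[85, 85, 85, 85, 85, 85, 85, 85], yaw=[0.18, 0.18, 0.18, 0.18, 0.18, 0.18, 0.18, 0.18])

```text
time: 2.83
tool_pos: [0.4873, -0.2709, 0.1374]
tcp_rot: [0.68, -3.051, -0.004]
wrist_force: [-0.5, 1.0, -1.1]
width: 0.993
grip_force: 0.0
```

```bash
python3 - <<'E'
from h import *
s=bot.read_state(); print(s["tool_pos"],cv2.Rodrigues(s["tcp_rot"])[0].round(3)[:,1])
c=bot.read_camera("wrist"); W=world(c)
m=(W[...,0]>.42)&(W[...,0]<.56)&(W[...,1]>-.36)&(W[...,1]<-.22)&(W[...,2]>.046)&(W[...,2]<.056)
n,l,st,_=cv2.connectedComponentsWithStats(m.astype(np.uint8)); k=1+st[1:,4].argmax()
v,u=np.nonzero(l==k); P=ray(c,np.c_[u,v],.05,1)
r=cv2.minAreaRect((P[:,:2]*1000).astype(np.float32)); print(r,len(u),np.median(W[l==k][:,2]))
cv2.imwrite("pics/w2.png",c["color"][...,::-1])
E
```

```text
[ 0.48732984 -0.27093505  0.13741021] [-0.424  0.905  0.006]
((487.9505615234375, -284.28045654296875), (65.1258773803711, 48.35685729980469), 24.944921493530273) 7291 0.05035054125747354
```

View pics/w2.png

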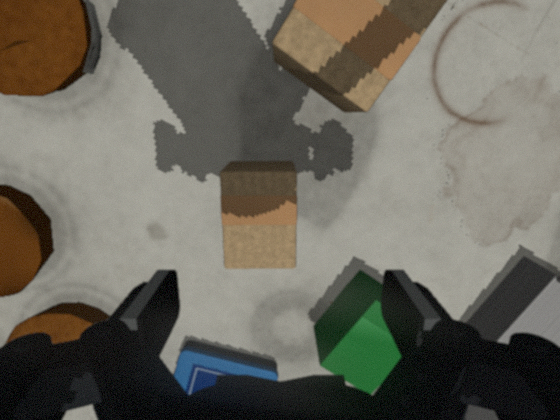

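The carton is square to the gripper at image (260,215), clear of its neighbours.

Request:
drive_tool([
  [0, 0, 0],
  [0, 0, 0],
], claw=[85, 85], yaw=[0, 0])

```text
time: 3.05
tool_pos: [0.491, -0.2722, 0.1484]
tcp_rot: [0.684, -3.062, 0.012]
wrist_force: [0.3, -0.6, -0.1]
width: 0.998
grip_force: 0.0
```

Request:
drive_tool([
  [-0.006, -0.024, -0.08],
  [-0.006, -0.024, -0.13],
  [-0.006, -0.024, -0.18],
  [-0.006, -0.024, -0.22],
  [-0.006, -0.024, -0.236],
  [-0.006, -0.024, -0.236],
], claw=[85, 85, 85, 85, 85, 85], yaw=[0, 0, 0, 0, 0, 0])

```text
time: 3.55
tool_pos: [0.4882, -0.2818, 0.0288]
tcp_rot: [0.676, -3.057, 0.017]
wrist_force: [-0.1, 0.3, -0.3]
width: 0.997
grip_force: 0.0
```

Request:
drive_tool([
  [0, 0, 0],
  [0, 0, 0],
  [0, 0, 0],
  [0, 0, 0],
  [0, 0, 0],
  [0, 0, 0],
  [0, 0, 0],
  [0, 0, 0],
], claw=[30, 30, 30, 30, 30, 30, 30, 30], yaw=[0, 0, 0, 0, 0, 0, 0, 0], newtons=25)

```text
time: 4.22
tool_pos: [0.4902, -0.2835, 0.0309]
tcp_rot: [0.676, -3.06, 0.021]
wrist_force: [-0.9, 0.4, 6.9]
width: 0.561
grip_force: 26.4
```

Request:
drive_tool([
  [0, 0, 0.06],
  [0, 0, 0.14],
  [0, 0, 0.22],
  [0.01, 0.07, 0.24],
  [0.02, 0.15, 0.24],
  [0.03, 0.23, 0.24],
  [0.04, 0.31, 0.24],
  [0.05, 0.39, 0.24],
], claw=[30, 30, 30, 30, 30, 30, 30, 30], yaw=[0, 0, 0, -0.03, -0.06, -0.09, -0.12, -0.15])

```text
time: 4.88
tool_pos: [0.5136, -0.086, 0.1495]
tcp_rot: [-0.066, -3.13, 0.013]
wrist_force: [0.5, -0.1, -0.4]
width: 0.559
grip_force: 26.7
```

Request:
drive_tool([
  [0.007, 0.07, 0],
  [0.015, 0.135, 0],
  [0.015, 0.135, 0],
  [0.015, 0.135, 0],
  [0.015, 0.135, 0],
], claw=[30, 30, 30, 30, 30], yaw=[-0.02, -0.023, -0.023, -0.023, -0.023])

```text
time: 5.3
tool_pos: [0.5211, -0.0202, 0.1488]
tcp_rot: [-0.168, -3.125, 0.013]
wrist_force: [-0.3, 0.0, -0.5]
width: 0.558
grip_force: 26.7
```

```bash
python3 - <<'E'
from h import *
s=bot.read_state(); print(s["tool_pos"],s["width"],np.degrees(np.arctan2(*cv2.Rodrigues(s["tcp_rot"])[0][1::-1,1])),s["wrist_force"])
c=bot.read_camera("wrist"); np.save("w3.npy",world(c)); cv2.imwrite("pics/w3.png",c["color"][...,::-1])
import pickle; pickle.dump(c,open("w3.pkl","wb"))
E
```

```text
[ 0.52105558 -0.02018607  0.14882045] 0.5575380053737067 83.8372107091522 [-0.29478817  0.02948905 -0.45811526]
```

View pics/w3.png

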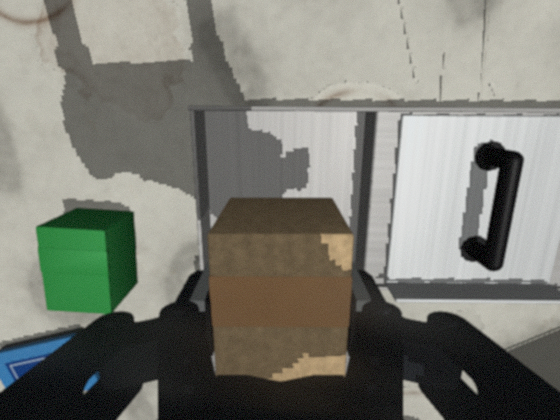

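The carton is held squarely over the well. The well's front rim is along row 106, its right wall is at column 193 and its left wall at columns 357–375.

```bash
python3 - <<'E'
from h import *
import pickle; c=pickle.load(open("w3.pkl","rb"))
a=np.radians(-6.2);o=np.array([.5724,-.0263])
def cad(P): d=P[:,:2]-o; return np.c_[d@[np.cos(a),np.sin(a)],d@[-np.sin(a),np.cos(a)]].round(4)
print("rim41",cad(ray(c,[(193,106),(300,104),(380,104)],.041,1)),"rim36",cad(ray(c,[(193,130),(204,130),(375,130),(361,130),(192,200),(384,200)],.036,1)))
print("handle",cad(ray(c,[(500,208),(514,165),(490,250)],.068,1)))
g=c["color"].mean(2)
for v in (140,150,160): print(v,[ (u,int(g[v,u])) for u in list(range(186,212,2))+list(range(348,408,3))])
E
```

```text
rim41 [[-0.1274 -0.0565]
 [-0.1286  0.0125]
 [-0.1286  0.0637]] rim36 [[-0.112  -0.0588]
 [-0.112  -0.0514]
 [-0.1121  0.063 ]
 [-0.1121  0.0537]
 [-0.0636 -0.0628]
 [-0.064   0.0729]]
handle [[-0.0672  0.1346]
 [-0.0936  0.1382]
 [-0.0396  0.133 ]]
140 [(186, 103), (188, 105), (190, 101), (192, 89), (194, 95), (196, 61), (198, 59), (200, 52), (202, 59), (204, 61), (206, 86), (208, 101), (210, 100), (348, 199), (351, 199), (354, 200), (357, 106), (360, 102), (363, 79), (366, 52), (369, 55), (372, 55), (375, 149), (378, 195), (381, 195), (384, 196), (387, 198), (390, 195), (393, 196), (396, 189), (399, 118), (402, 222), (405, 223)]
150 [(186, 104), (188, 107), (190, 106), (192, 92), (194, 96), (196, 73), (198, 54), (200, 59), (202, 57), (204, 60), (206, 81), (208, 100), (210, 102), (348, 200), (351, 196), (354, 129), (357, 101), (360, 100), (363, 63), (366, 56), (369, 52), (372, 72), (375, 175), (378, 191), (381, 193), (384, 197), (387, 195), (390, 194), (393, 187), (396, 97), (399, 159), (402, 224), (405, 225)]
160 [(186, 106), (188, 100), (190, 103), (192, 98), (194, 94), (196, 84), (198, 59), (200, 57), (202, 53), (204, 56), (206, 68), (208, 101), (210, 103), (348, 194), (351, 199), (354, 122), (357, 101), (360, 99), (363, 55), (366, 55), (369, 55), (372, 98), (375, 189), (378, 194), (381, 193), (384, 193), (387, 194), (390, 191), (393, 187), (396, 92), (399, 195), (402, 223), (405, 227)]
```

Request:
drive_tool([
  [0, 0.003, -0.06],
  [0, 0.003, -0.12],
  [0, 0.003, -0.17],
  [0, 0.003, -0.21],
  [0, 0.003, -0.224],
  [0, 0.003, -0.224],
], claw=[30, 30, 30, 30, 30, 30], yaw=[0, 0, 0, 0, 0, 0])

```text
time: 5.85
tool_pos: [0.5198, -0.02, 0.0355]
tcp_rot: [-0.173, -3.121, 0.012]
wrist_force: [-0.4, -1.0, -0.1]
width: 0.555
grip_force: 27.5
```

Request:
drive_tool([
  [0.015, -0.002, 0],
  [0.03, -0.003, 0],
  [0.045, -0.005, 0],
  [0.056, -0.006, 0],
  [0.056, -0.006, 0],
], claw=[30, 30, 30, 30, 30], yaw=[0, 0, 0, 0, 0])

```text
time: 6.27
tool_pos: [0.5515, -0.0219, 0.0373]
tcp_rot: [-0.171, -3.127, 0.012]
wrist_force: [-0.0, 0.4, -0.7]
width: 0.561
grip_force: 27.4
```

Request:
drive_tool([
  [0, 0, -0.002],
  [0, 0, -0.002],
  [0, 0, -0.002],
  [0, 0, -0.002],
  [0, 0, 0.04],
  [0, 0, 0.11],
  [0, 0, 0.19],
  [0, 0, 0.22],
], claw=[70, 70, 70, 70, 70, 70, 70, 70], yaw=[0, 0, 0, 0, 0, 0, 0, 0])

```text
time: 6.93
tool_pos: [0.5516, -0.0216, 0.1518]
tcp_rot: [-0.17, -3.131, 0.012]
wrist_force: [1.7, -0.2, 0.7]
width: 0.821
grip_force: 0.0
```

Request:
drive_tool([
  [-0.01, -0.07, 0],
  [-0.02, -0.15, 0],
  [-0.03, -0.23, 0],
  [-0.035, -0.294, 0],
  [-0.035, -0.294, 0],
  [-0.035, -0.294, 0],
], claw=[85, 85, 85, 85, 85, 85], yaw=[-0.005, -0.01, -0.015, -0.019, -0.019, -0.019])

```text
time: 7.43
tool_pos: [0.531, -0.1699, 0.1464]
tcp_rot: [-0.268, -3.117, 0.011]
wrist_force: [-0.6, 0.7, -0.3]
width: 0.994
grip_force: 0.0
```

```bash
cat >> h.py <<'E'
def top(c,x0,x1,y0,y1,z0,z1,z):
    W=world(c); m=(W[...,0]>x0)&(W[...,0]<x1)&(W[...,1]>y0)&(W[...,1]<y1)&(W[...,2]>z0)&(W[...,2]<z1)
    n,l,st,_=cv2.connectedComponentsWithStats(m.astype(np.uint8)); k=1+st[1:,4].argmax()
    v,u=np.nonzero(l==k); P=ray(c,np.c_[u,v],z,1)
    r=cv2.minAreaRect((P[:,:2]*1000).astype(np.float32)); return r,len(u),np.median(W[l==k][:,2]),cv2.boxPoints(r).round(0).tolist(),(u.min(),u.max(),v.min(),v.max())
E
python3 - <<'E'
from h import *
s=bot.read_state(); print(s["tool_pos"],s["width"],np.degrees(np.arctan2(*cv2.Rodrigues(s["tcp_rot"])[0][1::-1,1])))
c=bot.read_camera("wrist"); print("green",top(c,.46,.62,-.24,-.11,.046,.056,.05))
c=bot.read_camera("top"); print("carton",top(c,.46,.6,-.075,.02,.046,.059,.054)); cv2.imwrite("pics/t2.png",cv2.resize(c["color"][150:260,200:400,::-1],(800,440),interpolation=cv2.INTER_CUBIC))
E
```

```text
[ 0.53095193 -0.16987929  0.14640775] 0.9942690911664952 80.165404376662
green (((541.20361328125, -170.0340576171875), (48.29603958129883, 66.38238525390625), 80.41776275634766), 6472, np.float64(0.050363631020940686), [[504.0, -188.0], [570.0, -199.0], [578.0, -152.0], [512.0, -141.0]], (np.int64(248), np.int64(319), np.int64(190), np.int64(282)))
carton (((545.9265747070312, -18.92813491821289), (48.04060745239258, 64.69970703125), 83.20603942871094), 362, np.float64(0.05412389654287231), [[511.0, -39.0], [575.0, -47.0], [581.0, 1.0], [517.0, 9.0]], (np.int64(288), np.int64(307), np.int64(188), np.int64(211)))
```

View pics/t2.png

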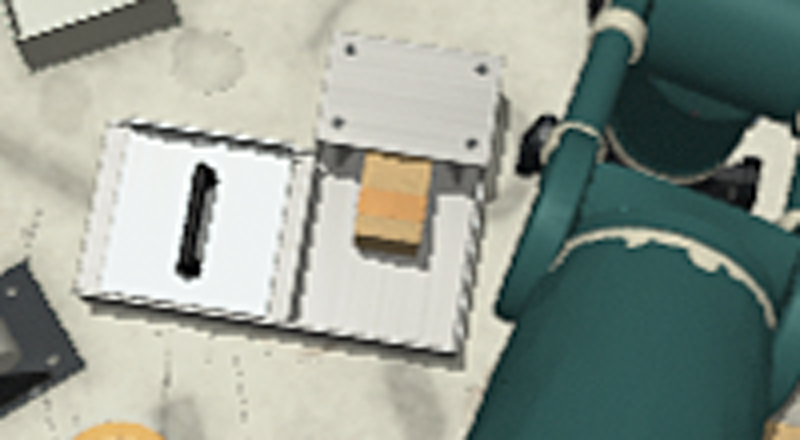

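The carton stands upright in the lane with its front end under the hood at about (395,200). The green box will serve as a pusher extension, since the tool can only point straight down.

Request:
drive_tool([
  [0.005, 0.002, -0.08],
  [0.005, 0.002, -0.13],
  [0.005, 0.002, -0.18],
  [0.005, 0.002, -0.21],
  [0.005, 0.002, -0.23],
  [0.005, 0.002, -0.23],
], claw=[85, 85, 85, 85, 85, 85], yaw=[0, 0, 0, 0, 0, 0])

```text
time: 8.03
tool_pos: [0.532, -0.1654, 0.0288]
tcp_rot: [-0.26, -3.113, 0.009]
wrist_force: [-0.2, 0.5, -0.3]
width: 0.995
grip_force: 0.0
```

Request:
drive_tool([
  [0, 0, 0],
  [0, 0, 0],
  [0, 0, 0],
  [0, 0, 0],
  [0, 0, 0],
  [0, 0, 0],
  [0, 0, 0],
], claw=[30, 30, 30, 30, 30, 30, 30], yaw=[0, 0, 0, 0, 0, 0, 0], newtons=40)

```text
time: 8.62
tool_pos: [0.5355, -0.168, 0.0332]
tcp_rot: [-0.264, -3.121, 0.012]
wrist_force: [-0.1, 1.2, 6.4]
width: 0.557
grip_force: 42.2
```

Request:
drive_tool([
  [0, 0, 0.06],
  [0, 0, 0.13],
  [0, 0, 0.2],
  [-0.04, 0.07, 0.2],
  [-0.08, 0.14, 0.2],
  [-0.11, 0.22, 0.2],
  [-0.15, 0.29, 0.2],
  [-0.158, 0.313, 0.2],
], claw=[30, 30, 30, 30, 30, 30, 30, 30], yaw=[0, 0, 0, 0.005, 0.01, 0.015, 0.019, 0.019])

```text
time: 9.28
tool_pos: [0.4507, -0.0077, 0.1305]
tcp_rot: [-0.167, -3.12, 0.009]
wrist_force: [-0.6, -0.6, -1.0]
width: 0.559
grip_force: 41.9
```

Request:
drive_tool([
  [0, 0, 0],
  [0, 0, -0.05],
  [0, 0, -0.1],
  [0, 0, -0.106],
  [0, 0, -0.106],
], claw=[30, 30, 30, 30, 30], yaw=[0, 0, 0, 0, 0])

```text
time: 9.7
tool_pos: [0.4535, -0.0116, 0.0768]
tcp_rot: [-0.171, -3.12, 0.012]
wrist_force: [-0.5, -0.1, -1.2]
width: 0.557
grip_force: 41.8
```

```bash
python3 - <<'E'
from h import *
s=bot.read_state(); print(s["tool_pos"],s["width"],np.degrees(np.arctan2(*cv2.Rodrigues(s["tcp_rot"])[0][1::-1,1])))
c=bot.read_camera("side"); cv2.imwrite("pics/s2.png",cv2.resize(c["color"][150:310,200:380,::-1],(675,600),interpolation=cv2.INTER_CUBIC))
E
```

```text
[ 0.45351336 -0.01164158  0.07678444] 0.5572788148088171 83.73120679492533
```

View pics/s2.png

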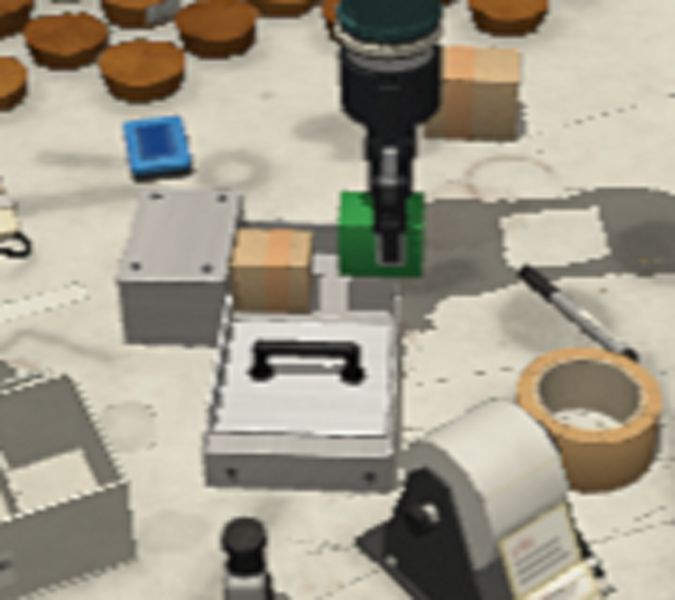

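The green pusher is aligned behind the carton and level with its top, and the hood, cover and wall are all clear.

Request:
drive_tool([
  [0.02, -0.002, 0],
  [0.04, -0.004, 0],
  [0.06, -0.006, 0],
  [0.08, -0.009, 0],
  [0.1, -0.011, 0],
  [0.12, -0.013, 0],
  [0.131, -0.014, 0],
  [0.131, -0.014, 0],
], claw=[30, 30, 30, 30, 30, 30, 30, 30], yaw=[0, 0, 0, 0, 0, 0, 0, 0])

```text
time: 10.42
tool_pos: [0.5224, -0.0182, 0.0787]
tcp_rot: [-0.17, -3.126, 0.012]
wrist_force: [0.5, 0.7, -0.8]
width: 0.556
grip_force: 41.9
```

Request:
drive_tool([
  [-0.03, 0.003, 0],
  [-0.06, 0.006, 0],
  [-0.06, 0.006, 0],
  [-0.06, 0.006, 0],
], claw=[30, 30, 30, 30], yaw=[0, 0, 0, 0])

```text
time: 10.75
tool_pos: [0.4897, -0.0149, 0.0781]
tcp_rot: [-0.17, -3.124, 0.012]
wrist_force: [0.7, 0.0, -1.4]
width: 0.554
grip_force: 41.9
```

```bash
python3 - <<'E'
from h import *
s=bot.read_state(); print(s["tool_pos"],s["width"],s["wrist_force"])
c=bot.read_camera("side"); cv2.imwrite("pics/s3.png",cv2.resize(c["color"][180:270,220:340,::-1],(800,600),interpolation=cv2.INTER_CUBIC))
E
```

```text
[ 0.48968802 -0.01485594  0.07807017] 0.5536527635485722 [ 0.71299358  0.04757615 -1.374268  ]
```

View pics/s3.png

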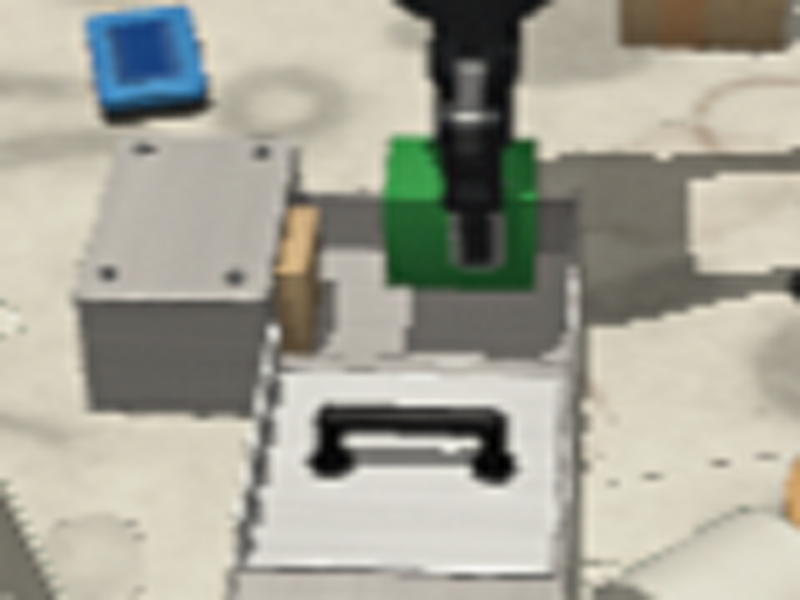

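The carton is mostly under the hood, its rear end about 14 mm out. Next I lower the pusher and drive it home.

Request:
drive_tool([
  [0, 0, -0.04],
  [0, 0, -0.078],
  [0, 0, -0.078],
  [0, 0, -0.078],
], claw=[30, 30, 30, 30], yaw=[0, 0, 0, 0])

```text
time: 11.13
tool_pos: [0.4906, -0.015, 0.0392]
tcp_rot: [-0.17, -3.123, 0.012]
wrist_force: [-0.6, -1.1, -1.7]
width: 0.557
grip_force: 42.1
```

Request:
drive_tool([
  [0.015, -0.002, 0],
  [0.03, -0.003, 0],
  [0.045, -0.005, 0],
  [0.06, -0.006, 0],
  [0.075, -0.008, 0],
  [0.089, -0.01, 0],
  [0.096, -0.01, 0],
  [0.1, -0.011, 0],
], claw=[30, 30, 30, 30, 30, 30, 30, 30], yaw=[0, 0, 0, 0, 0, 0, 0, 0])

```text
time: 11.8
tool_pos: [0.5412, -0.0205, 0.0394]
tcp_rot: [-0.17, -3.124, 0.012]
wrist_force: [-1.0, -0.2, -1.3]
width: 0.556
grip_force: 42.1
```

Request:
drive_tool([
  [0.003, 0, 0],
  [0.006, -0.001, 0],
  [0.008, -0.001, 0],
  [0.008, -0.001, 0],
], claw=[30, 30, 30, 30], yaw=[0, 0, 0, 0])

```text
time: 12.13
tool_pos: [0.5444, -0.021, 0.0393]
tcp_rot: [-0.17, -3.124, 0.012]
wrist_force: [0.0, 0.0, -1.4]
width: 0.556
grip_force: 42.1
```

Request:
drive_tool([
  [0.003, 0, 0],
  [0.004, 0, 0],
  [0.004, 0, 0],
], claw=[30, 30, 30], yaw=[0, 0, 0])

```text
time: 12.38
tool_pos: [0.5465, -0.021, 0.0394]
tcp_rot: [-0.17, -3.124, 0.012]
wrist_force: [-0.5, -0.3, -1.5]
width: 0.554
grip_force: 42.1
```

Request:
drive_tool([
  [0.003, 0, 0],
  [0.004, 0, 0],
  [0.004, 0, 0],
], claw=[30, 30, 30], yaw=[0, 0, 0])

```text
time: 12.63
tool_pos: [0.5487, -0.021, 0.0394]
tcp_rot: [-0.17, -3.124, 0.012]
wrist_force: [1.0, 0.1, -1.0]
width: 0.554
grip_force: 42.1
```

Request:
drive_tool([
  [0.002, 0, 0],
  [0.003, 0, 0],
  [0.003, 0, 0],
], claw=[30, 30, 30], yaw=[0, 0, 0])

```text
time: 12.88
tool_pos: [0.5499, -0.021, 0.0393]
tcp_rot: [-0.17, -3.124, 0.012]
wrist_force: [-0.4, 0.4, -1.7]
width: 0.558
grip_force: 42.1
```

Request:
drive_tool([
  [0.002, 0, 0],
  [0.004, 0, 0],
  [0.004, 0, 0],
], claw=[30, 30, 30], yaw=[0, 0, 0])

```text
time: 13.13
tool_pos: [0.5499, -0.0208, 0.0387]
tcp_rot: [-0.17, -3.12, 0.012]
wrist_force: [-5.6, 0.7, 1.8]
width: 0.559
grip_force: 42.4
```

```bash
python3 - <<'E'
from h import *
c=bot.read_camera("wrist"); print(top(c,.48,.65,-.08,.03,.05,.0615,.057)); cv2.imwrite("pics/w5.png",c["color"][...,::-1])
c=bot.read_camera("side"); print(top(c,.5,.6,-.06,.03,.05,.0615,.057))
E
```

```text
(((547.6048583984375, -20.176734924316406), (72.28800201416016, 52.725128173828125), 83.37435150146484), 18675, np.float64(0.05613558431961323), [[517.0, -53.0], [570.0, -59.0], [578.0, 13.0], [526.0, 19.0]], (np.int64(176), np.int64(385), np.int64(247), np.int64(380)))
(((532.0557250976562, -4.912223815917969), (70.60798645019531, 25.838531494140625), 64.97252655029297), 65, np.float64(0.05500193092988881), [[505.0, -31.0], [529.0, -42.0], [559.0, 22.0], [535.0, 33.0]], (np.int64(268), np.int64(280), np.int64(211), np.int64(224)))
```

Request:
drive_tool([
  [-0.03, 0.003, 0],
  [-0.06, 0.006, 0],
  [-0.09, 0.01, 0],
  [-0.11, 0.012, 0],
  [-0.11, 0.012, 0.05],
  [-0.11, 0.012, 0.12],
  [-0.11, 0.012, 0.2],
  [-0.11, 0.012, 0.22],
], claw=[30, 30, 30, 30, 30, 30, 30, 30], yaw=[0, 0, 0, 0, 0, 0, 0, 0])

```text
time: 13.9
tool_pos: [0.5013, -0.0153, 0.156]
tcp_rot: [-0.171, -3.135, 0.012]
wrist_force: [2.1, 0.7, -0.0]
width: 0.553
grip_force: 42.1
```

Request:
drive_tool([
  [0.02, -0.07, 0],
  [0.04, -0.15, 0],
  [0.06, -0.23, 0],
  [0.08, -0.3, 0],
  [0.08, -0.31, 0],
  [0.08, -0.31, 0],
  [0.08, -0.31, 0],
], claw=[30, 30, 30, 30, 30, 30, 30], yaw=[0, 0, 0, 0, 0, 0, 0])

```text
time: 14.48
tool_pos: [0.5366, -0.17, 0.1488]
tcp_rot: [-0.172, -3.123, 0.011]
wrist_force: [0.4, 0.6, -1.1]
width: 0.556
grip_force: 42.2
```

```bash
python3 - <<'E'
from h import *
s=bot.read_state(); print(s["tool_pos"])
for n in("top","side","wrist"):
    c=bot.read_camera(n); W=world(c); hsv=cv2.cvtColor(c["color"],cv2.COLOR_RGB2HSV)
    m=(W[...,0]>.55)&(W[...,0]<.65)&(W[...,1]>-.06)&(W[...,1]<.01)&(hsv[...,1]>70)&(hsv[...,0]<25)&(W[...,2]<.055)
    P=W[m]; print(n,m.sum(), P.mean(0) if m.sum() else "", np.percentile(P,[10,90],axis=0).round(3) if m.sum() else "")
    if n=="top": print("handle",top(c,.45,.62,.06,.2,.055,.08,.068))
E
```

```text
[ 0.53659664 -0.16996076  0.14882906]
top 1 [ 0.58926268 -0.01745524  0.01638551] [[ 0.589 -0.017  0.016]
 [ 0.589 -0.017  0.016]]
handle (((522.7671508789062, 120.36880493164062), (11.831938743591309, 76.31591033935547), 83.5894775390625), 115, np.float64(0.06852762710369853), [[484.0, 119.0], [560.0, 110.0], [561.0, 122.0], [486.0, 131.0]], (np.int64(244), np.int64(251), np.int64(191), np.int64(217)))
side 0  
wrist 715 [ 0.58968452 -0.0287966   0.02055589] [[ 0.588 -0.048  0.012]
 [ 0.592 -0.009  0.03 ]]
```

The carton's near face is at world x≈0.590, about 15–19 mm inside the hood, and contact with the stop was felt, so it is home. I'll put the green box back.

Request:
drive_tool([
  [0, 0, -0.06],
  [0, 0, -0.12],
  [0, 0, -0.18],
  [0, 0, -0.215],
  [0, 0, -0.23],
  [0, 0, -0.23],
], claw=[30, 30, 30, 30, 30, 30], yaw=[0, 0, 0, 0, 0, 0])

```text
time: 15.13
tool_pos: [0.5358, -0.1683, 0.0338]
tcp_rot: [-0.167, -3.121, 0.01]
wrist_force: [0.8, -0.4, -1.2]
width: 0.557
grip_force: 42.8
```

Request:
drive_tool([
  [0, 0, 0],
  [0, 0, 0],
  [0, 0, 0],
  [0, 0, 0],
  [0, 0, 0.06],
  [0, 0, 0.14],
  [0, 0, 0.22],
  [0, 0, 0.25],
], claw=[80, 80, 80, 80, 80, 80, 80, 80], yaw=[0, 0, 0, 0, 0, 0, 0, 0])

```text
time: 15.8
tool_pos: [0.5402, -0.1711, 0.1659]
tcp_rot: [-0.171, -3.133, 0.016]
wrist_force: [0.4, -0.5, 2.2]
width: 0.934
grip_force: 0.0
```

Request:
drive_tool([
  [-0.005, 0.08, 0],
  [-0.01, 0.16, 0],
  [-0.015, 0.24, 0],
  [-0.02, 0.32, 0],
  [-0.025, 0.4, 0],
  [-0.03, 0.48, 0],
  [-0.034, 0.55, 0],
  [-0.034, 0.58, 0],
], claw=[50, 50, 50, 50, 50, 50, 50, 50], yaw=[0, 0, 0, 0, 0, 0, 0, 0])

```text
time: 16.47
tool_pos: [0.5193, 0.1239, 0.1599]
tcp_rot: [-0.166, -3.125, 0.009]
wrist_force: [0.6, 0.6, 0.5]
width: 0.585
grip_force: 0.0
```

Request:
drive_tool([
  [0, 0, 0],
  [0, 0, 0],
], claw=[50, 50], yaw=[0, 0])

```text
time: 16.63
tool_pos: [0.5199, 0.1207, 0.1597]
tcp_rot: [-0.166, -3.125, 0.013]
wrist_force: [-0.1, 0.0, -0.4]
width: 0.582
grip_force: 0.0
```

```bash
python3 - <<'E'
from h import *
s=bot.read_state(); print(s["tool_pos"],np.degrees(np.arctan2(*cv2.Rodrigues(s["tcp_rot"])[0][1::-1,1])))
c=bot.read_camera("wrist"); print(top(c,.45,.62,.06,.2,.062,.08,.07))
c=bot.read_camera("top"); print(top(c,.45,.62,.06,.2,.062,.08,.07)[0])
E
```

```text
[0.51991179 0.12071937 0.15966334] 83.91336484645366
(((522.7576904296875, 118.92787170410156), (11.516998291015625, 76.7215805053711), 83.43810272216797), 1936, np.float64(0.06923550076886985), [[484.0, 118.0], [560.0, 109.0], [562.0, 120.0], [485.0, 129.0]], (np.int64(270), np.int64(288), np.int64(173), np.int64(284)))
((579.039794921875, 67.00413513183594), (14.440771102905273, 2.2912697792053223), 80.85433959960938)
```

Request:
drive_tool([
  [0.006, -0.004, -0.06],
  [0.006, -0.004, -0.11],
  [0.006, -0.004, -0.15],
  [0.006, -0.004, -0.175],
  [0.006, -0.004, -0.183],
  [0.006, -0.004, -0.183],
], claw=[50, 50, 50, 50, 50, 50], yaw=[0, 0, 0, 0, 0, 0])

```text
time: 17.23
tool_pos: [0.5222, 0.1169, 0.0668]
tcp_rot: [-0.172, -3.122, 0.013]
wrist_force: [0.1, -0.0, -0.6]
width: 0.582
grip_force: 0.0
```

Request:
drive_tool([
  [0, 0, 0],
  [0, 0, 0],
  [0, 0, 0],
  [0, 0, 0],
  [0, 0, 0],
  [0, 0, 0],
  [0, 0, 0],
  [0, 0, 0],
], claw=[5, 5, 5, 5, 5, 5, 5, 5], yaw=[0, 0, 0, 0, 0, 0, 0, 0], newtons=25)

```text
time: 17.9
tool_pos: [0.5242, 0.1182, 0.0694]
tcp_rot: [-0.17, -3.127, 0.011]
wrist_force: [-0.4, -0.5, 7.4]
width: 0.127
grip_force: 24.8
```

Request:
drive_tool([
  [0, 0, 0.003],
  [-0.003, -0.03, 0.003],
  [-0.007, -0.065, 0.003],
  [-0.011, -0.1, 0.003],
  [-0.015, -0.135, 0.003],
  [-0.018, -0.17, 0.003],
  [-0.022, -0.205, 0.003],
  [-0.026, -0.239, 0.003],
], claw=[5, 5, 5, 5, 5, 5, 5, 5], yaw=[0, 0, 0, 0, 0, 0, 0, 0])

```text
time: 18.57
tool_pos: [0.5106, -0.0017, 0.0695]
tcp_rot: [-0.171, -3.126, 0.01]
wrist_force: [4.6, 2.5, -2.7]
width: 0.128
grip_force: 25.4
```

Request:
drive_tool([
  [-0.001, -0.01, 0],
  [-0.002, -0.02, 0],
  [-0.002, -0.02, 0],
  [-0.002, -0.02, 0],
], claw=[5, 5, 5, 5], yaw=[0, 0, 0, 0])

```text
time: 18.9
tool_pos: [0.5095, -0.0116, 0.0695]
tcp_rot: [-0.17, -3.125, 0.013]
wrist_force: [3.4, -1.2, -2.9]
width: 0.13
grip_force: 25.4
```

Request:
drive_tool([
  [-0.001, -0.006, 0],
  [-0.001, -0.01, 0],
  [-0.001, -0.01, 0],
  [-0.001, -0.01, 0],
], claw=[5, 5, 5, 5], yaw=[0, 0, 0, 0])

```text
time: 19.23
tool_pos: [0.509, -0.0161, 0.0695]
tcp_rot: [-0.17, -3.125, 0.012]
wrist_force: [5.4, 1.1, -4.1]
width: 0.128
grip_force: 25.4
```

Request:
drive_tool([
  [0, -0.004, 0],
  [0, -0.006, 0],
  [0, -0.006, 0],
  [0, -0.006, 0],
], claw=[5, 5, 5, 5], yaw=[0, 0, 0, 0])

```text
time: 19.57
tool_pos: [0.5087, -0.0183, 0.0695]
tcp_rot: [-0.171, -3.125, 0.009]
wrist_force: [5.0, 4.2, -2.3]
width: 0.129
grip_force: 25.4
```

Request:
drive_tool([
  [0, -0.004, 0],
  [0, -0.006, 0],
  [0, -0.006, 0],
  [0, -0.006, 0],
], claw=[5, 5, 5, 5], yaw=[0, 0, 0, 0])

```text
time: 19.9
tool_pos: [0.5087, -0.0185, 0.0695]
tcp_rot: [-0.173, -3.124, 0.001]
wrist_force: [4.6, 15.7, -1.8]
width: 0.126
grip_force: 25.7
```

The cover has reached its stop: it no longer moves and the side force is 16 N. I'll release, retreat and check.

Request:
drive_tool([
  [0, 0.002, 0],
  [0, 0.004, 0],
  [0, 0.004, 0],
  [0, 0.004, 0],
  [0, 0.004, 0.05],
  [0, 0.004, 0.12],
  [0, 0.004, 0.2],
  [0, 0.004, 0.28],
], claw=[35, 35, 35, 35, 35, 35, 35, 35], yaw=[0, 0, 0, 0, 0, 0, 0, 0])

```text
time: 20.57
tool_pos: [0.5069, -0.0209, 0.2099]
tcp_rot: [-0.171, -3.121, 0.013]
wrist_force: [0.5, -0.5, 0.6]
width: 0.411
grip_force: 0.0
```

Request:
drive_tool([
  [-0.05, -0.05, 0],
  [-0.1, -0.1, 0],
  [-0.15, -0.15, 0],
  [-0.15, -0.15, 0],
  [-0.15, -0.15, 0],
], claw=[35, 35, 35, 35, 35], yaw=[0, 0, 0, 0, 0])

```text
time: 20.98
tool_pos: [0.4321, -0.0966, 0.2093]
tcp_rot: [-0.176, -3.123, 0.012]
wrist_force: [0.4, 0.2, -0.0]
width: 0.409
grip_force: 0.0
```

```bash
python3 - <<'E'
from h import *
c=bot.read_camera("side"); cv2.imwrite("pics/s9.png",cv2.resize(c["color"][150:310,200:380,::-1],(675,600),interpolation=cv2.INTER_CUBIC))
c=bot.read_camera("wrist")
print(top(c,.44,.58,-.08,.05,.062,.08,.07)[0])
s=bot.read_state(); print(s["time"],s["tool_pos"],s["wrist_force"])
E
```

```text
((502.00506591796875, -18.878570556640625), (12.58167839050293, 69.6920166015625), 84.0241470336914)
21.0833 [ 0.43357413 -0.09552605  0.20942341] [-0.02932803 -0.26402634  0.60592182]
```

View pics/s9.png

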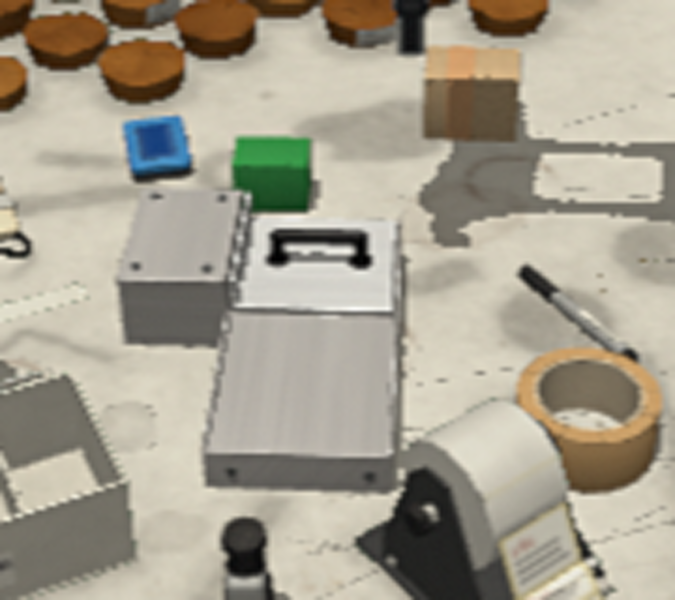

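The cover is shut flush over the well, with the handle at (320,245). The ink pad and stamp have not moved.

```bash
python3 -c "from workcell import bot; print(bot.finish_job())"
```

```text
the job is handed in; nothing more can be done
None
```

The job is handed in (no verdict was returned): the carton is home against the back stop, confirmed by camera and contact force. The cover is shut, the ink pad and stamp were not touched, and the green box, which I used as a pusher because the tool only points down, is back about where it stood.

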